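Release a spent vacuum filter from its locked quick coupler

ROBOT

A 6-joint arm with a two-finger parallel gripper is mounted at the origin on the work surface. World frame = base frame: x ahead of the robot, y to its left, z up, the work surface at z = 0. Lengths are in mm, angles in rad, forces in N, time in s.
With the tool pointing down it reaches from about 275 to 975 mm from the base axis. Payload 8.4 kg.
Tool frame: the origin (TCP) lies at the very end of the fingers, on their centre line; the grasp point (between the pads) lies 19 mm behind it; z points along the fingers, y is the line along which they close (so a half turn about z gives the same grasp; the last joint's range is limited). The gripper opens to 92 mm and grips with 3 to 60 N. Pads are 20 mm wide; open, the fingers measure 128 mm over their backs; the gripper's body (75 mm by 189 mm) begins 69 mm behind the grasp point.
Start: joints at [1.229, 0.353, 1.633, -0, 1.155, -0.002], TCP at [208.31, 589.266, 214.583] pointing down, gripper open.
Joint ranges: [-2.63, 2.63], [-0.92, 2.1], [0.06, 2.66], [-1.3, 4.44], [0, 2.69], [-3.02, 3.02]. Speed limits (rad/s): [2.22, 2.22, 2.79, 3.14, 3.14, 3.14].

INTERFACE

Orientations are given as a 3x3 rotation matrix whose columns are the frame's x, y, z axes.
In Python, from plant import readout, cams, finish_job gives the robot as it stands.
- The arm moves only by the shell command python3 -m crank 'ROWS' [FORCE]. ROWS is JSON, a list of rows, each an object with "offset": the shift along the tool's x, y, z as a fraction of full scale, a list of three; "angular": the turn, a rotation vector about the tool's x, y, z as a fraction of full scale, a list of three; "grip": the opening, from -1 (shut) to 1 (fully open), so that 0 is half open. In form: [{"offset": [x, y, z], "angular": [rx, ry, rz], "grip": grip}, ...]. A call has 1 to 12 rows; each row is the pose to reach, as a shift and turn from the pose commanded when the call began, along the tool's axes at that moment, turning the shorter way round; what a row does not reach only later rows make up. Full scale, the value 1, is 100 mm for a shift and 360 degrees for a turn. A row lasts 1/12 s, in which the tool goes at most 41.7 mm and 7.16 degrees, less where a joint would pass 70% of its speed; a pose out of reach is approached as far as the arm can. A call with a number of a shift or a turn outside -1 to 1 is refused whole. A call with a gripper value outside its range is refused whole. The fingers move at their own pace and stop on an object; FORCE is the grip in N (left out, the last holds). Time passes only in rows, so rows that repeat a pose let the fingers close. It gives the time, the measured TCP pose, the force, the opening and the grip force at its end, in the units of the state.
- readout.sense(): the state, without advancing time (a new reading comes with each control period).
- cams.snapshot(name): name is "scene" or "top" or "wrist"; returns (picture, depth): 400x640x3 uint8, red, green, blue; 400x640 float32, mm along the optical axis (not along the pixel's ray), 0 where there is no reading.
- cams.camera_model(name): a dict with "mtx" (3x3 intrinsics, pixels), "origin" and "rotation" of the camera in the world; the wrist camera has in their place "tool_from_camera" (4x4, takes a point from camera to tool coordinates, whose origin is the TCP and whose axes are the flange's). Camera axes: x right, y up, looking along -z (the intrinsics and any distortion apply to the point x, -y, -z); pixel columns grow to the right and rows downward; lengths in mm; the calibration is good to about 2 mm. A picture is of the moment at which its call begins: read the wrist's pose just before it. camera_model takes no time and is no camera call.
- finish_job(): hands the job in; it is judged then, once.
The state is a dict: "time_s": time; "joints": joint angles; "joint_velocities": joint speeds; "tau": joint torques, N m; "eef_pos": TCP position; "eef_rot": TCP orientation; "contact_force": force on the tool from outside, world axes, zero at the start; "moment": the same for the moment, N m; "gripper_width": opening from 0.0 (shut) to 1.0 (fully open); "grasp_force": force on a finger pad.
Only numpy, scipy, OpenCV 4.12 (cv2) and the standard library are available. Lean on these libraries where they do the work, as an engineer would, in place of code of your own. Each camera call takes 0.05 s, during which the arm holds its last target. There are 200 camera calls.

TASK

Take the spent filter cartridge off the bench vacuum coupler: the coupler's sleeve is locked, so while pulling it gently back, turn it counter-clockwise (as seen facing the mouth) until you feel it give, then pull it fully back so that the filter springs out, and let go so that the sleeve snaps forward. Then draw the filter out along its rails and lay it on its side in the metal tray, leaving the other lab ware alone.

Things in the scene. Friction and masses are not known exactly. Their poses are not given: they have to be found in the camera images.
- coupler: Fixed aluminium manifold on a base plate 310 x 100 x 10 mm. Origin on the bench under the coupler's mouth; x runs level along the coupler's axis from the mouth back into the coupler, z up. The axis lies 110 mm above the bench. The manifold block, 100 mm wide and 150 mm high (a black cap on it reaches 162 mm), begins 100 mm behind the mouth.
- coupler_mouth (a point): Centre of the coupler's mouth, on its axis, 110 mm above the bench; axes as coupler. The filter's nipple is plugged in here.
- rail_end (a point): On the coupler's axis above the free end of the two rails, 140 mm in front of the mouth; axes as coupler. The rails, 8 mm round and 28 mm apart between centres, run under the filter from 16 to 140 mm in front of the mouth; their tops are 20 mm below the axis and the filter rests on them.
- sleeve_mid (a point): Middle of the spring sleeve, on the coupler's axis, 28 mm behind the mouth when home; slides with the sleeve, does not turn with it; axes as coupler. The sleeve is a knurled steel tube 48 mm long, 44 mm in diameter, with a 52 mm flange 6 mm wide at each end: a 36 mm wide waist to grip across. It turns on its axis with about 0.06 N m friction and stays as turned.
- sleeve_rear (a point): Centre of the sleeve's rear end, 24 mm behind sleeve_mid. A concealed lock here lets the sleeve move back only 1 to 2 mm until it is turned counter-clockwise seen facing the mouth (its top moves towards +y of coupler) by 0.3 to 0.7 rad, different each time and not visible. The lock is open within about 0.1 rad of that; turned further it locks again (it turns 0.6 rad further).
- sleeve (a joint): How far the sleeve is pulled back (m), along +x of coupler: 0 home, 0.014 hard end stop. Springs pull it home with about 4 N at 0, 10 N at 0.014 (freeing the filter adds up to 3 N). At about 0.011 the coupler lets go of the filter and an ejector spring inside pushes the filter 18 mm out along the rails.
- filter: White plastic filter cartridge, about 140 g, lying level on the rails: round body 48 mm in diameter, 85 mm long, with a thin outlet stub (16 mm diameter, 20 mm long) at one end and a steel nipple at the other. Origin at the middle of the round body, on its axis; x along the axis towards the nipple. Coupled, the origin is 54.5 mm in front of the mouth; sprung out, about 74 mm.
- nipple_tip (a point): Tip of the filter's steel nipple, on its axis, 87 mm from the filter's origin. The nipple is 18 mm in diameter and 45 mm long, with a 28 mm head 6 mm long at the tip. Coupled, the tip is 32.5 mm inside the mouth; sprung out, still about 13 mm inside, so the filter must be drawn out along the axis by 15 mm or more before it is lifted.
- tray: Open aluminium tray fixed on the bench, outside 170 mm (its x) by 240 mm (its y), 35 mm high, walls and floor 4 mm. Origin at the centre of its underside, z up.
- tip_box: Bystander: blue pipette tip box with a clear lid, 85 x 125 x 62 mm, origin at the centre of its underside. Leave alone.
- reagent: Bystander: glass reagent bottle, 86 mm in diameter, 170 mm high, origin at the centre of its underside. Leave alone.
- cylinder: Bystander: white measuring cylinder, 230 mm high, foot 72 mm in diameter, origin at the centre of its underside. Leave alone.
Mind the look-alikes: they are no part of the job. What is shaped like the filter but black or pink is not meant.

How it is judged (in metres and radians):
On the way, in this order (a step that is already met when the one before it is completed fails the run):
1. the sleeve is pulled back and the filter has sprung out (value of joint sleeve above 0.009 m and x of filter in the frame of coupler below -0.066 m).
2. the sleeve is let go and snaps forward (velocity of joint sleeve below -0.06 m/s and value of joint sleeve below 0.008 m).
At the end, for the whole second after the job is handed in: The sleeve is home (within 2 mm), and the filter lies level on its side, within about 9 degrees, on the floor of the tray (its axis at most 34 mm above the bench, its middle inside the tray), released and at rest (value of joint sleeve below 0.002 m and x of filter in the frame of tray between -0.08 and 0.08 m and y of filter in the frame of tray between -0.115 and 0.115 m and z of filter in the frame of tray below 0.034 m and angle between filter's own x axis and vertical between 1.42 and 1.72 rad and linear speed of filter below 0.02 m/s); the robot touches nothing.
It fails at once if a bystander is pushed more than 20 mm (distance of any of tip_box, reagent, cylinder from where it was at the start of the episode above 0.02 m).
It fails at once if the filter falls or is set down on the bench (height (world z) of filter below 0.06 m and horizontal distance between filter and tray above 0.16 m).
It also fails if it takes over 64 s, if anything falls off the work surface, if the arm or the gripper's body presses on something with over 40 N, if the wrist force passes 120 N, or if a joint passes its speed limit or range.

## Working session

There is one attempt and no reset: what is moved stays moved. The work goes in short steps, Python scripts to look and compute and a shell command to move; the robot and the scene stay as the last step left them, time stands still between calls to the robot, and variables do not carry over. Pictures are saved under pics/ and viewed, at most 10 in all, crops included, and the job is handed in when it is done.

```bash
mkdir -p pics; ls; python3 - <<'E'
from plant import readout,cams
import cv2,numpy as np
print(readout.sense())
for n in("scene","top"):
    p,d=cams.snapshot(n); np.savez(f"pics/{n}0.npz",p=p,d=d)
    cv2.imwrite(f"pics/{n}0.png",p[...,::-1]); print(n,cams.camera_model(n))
print(cams.camera_model("wrist"))
E
```

```text
pics
{'time_s': 0.0, 'joints': array([ 1.22861170e+00,  3.53636622e-01,  1.63411269e+00, -2.85995288e-05,
        1.15521231e+00, -2.38773023e-03]), 'joint_velocities': array([-4.94566538e-04,  5.36289617e-05,  1.64370868e-03,  1.46553314e-04,
       -6.71141563e-04,  1.10121903e-03]), 'tau': array([ 4.29803913e-04, -5.93833816e+01, -3.34219909e+01,  6.97144959e-02,
        2.31854181e-02, -9.99088411e-05]), 'eef_pos': array([208.14704912, 588.80203041, 213.88007434]), 'eef_rot': array([[-9.42826237e-01,  3.33284409e-01, -4.34705656e-04],
       [ 3.33284692e-01,  9.42825344e-01, -1.29838663e-03],
       [-2.28805108e-05, -1.36903372e-03, -9.99999063e-01]]), 'contact_force': array([ 0.71727554, -0.42273977,  0.7091134 ]), 'moment': array([-0.01935428,  0.06909264, -0.00968378]), 'grasp_force': 0.0, 'gripper_width': 1.0023149911519542}
scene {'mtx': array([[439.028883  ,   0.        , 313.99394357],
       [  0.        , 439.028883  , 199.43655044],
       [  0.        ,   0.        ,   1.        ]]), 'origin': array([1359.32159157,  -63.96737554, 1154.75647305]), 'rotation': array([[
[... 351 characters left out ...]
 1300.93689499]), 'rotation': array([[ 0.00525555,  0.97740704, -0.2113004 ],
       [-0.99997975,  0.00589534,  0.00239806],
       [ 0.00358956,  0.21128352,  0.97741823]])}
{'mtx': array([[295.07866297,   0.        , 321.35977726],
       [  0.        , 295.07866297, 199.96214815],
       [  0.        ,   0.        ,   1.        ]]), 'tool_from_camera': array([[ 5.69163769e-04,  9.67557220e-01,  2.52651345e-01,
         7.09031931e+01],
       [ 9.99999583e-01, -3.70151815e-04, -8.35224014e-04,
        -2.25914886e-02],
       [-7.14607671e-04,  2.52651715e-01, -9.67557027e-01,
        -1.69354405e+02],
       [ 0.00000000e+00,  0.00000000e+00,  0.00000000e+00,
         1.00000000e+00]])}
```

View pics/scene0.png

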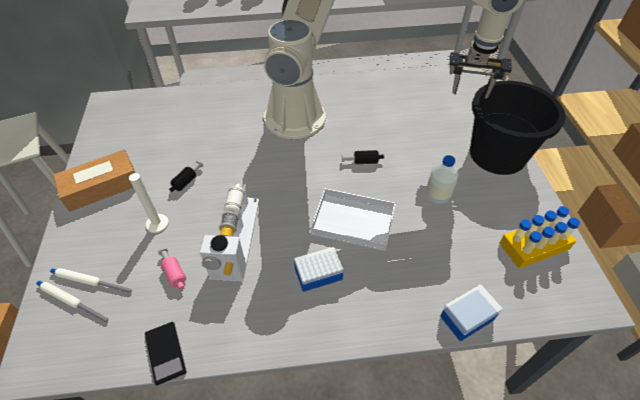

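View pics/top0.png

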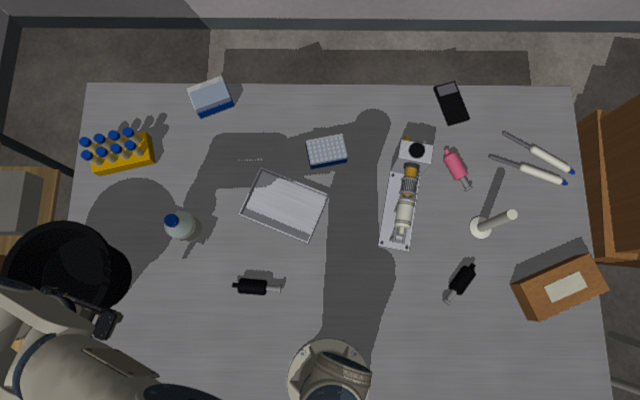

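The scene view shows the white filter plugged in at (235,197), sleeve at (230,222) and manifold at (222,255). In the top view the filter is at (403,215), the sleeve at (408,187) and the manifold at (416,152). The tray is at (285,205) in top.
Candidates for the filter (scene pixels): white on the coupler (235,197), black (366,157), black (184,180), pink (173,268). I choose the white one, since it lies on rails at the coupler. I'll check it in a crop and measure.

```bash
cat > h.py <<'E'
import numpy as np,cv2
from plant import readout,cams
def cloud(d,m,R=None,o=None):
    K=m["mtx"];R=m["rotation"] if R is None else R;o=m["origin"] if o is None else o
    v,u=np.mgrid[:400,:640]
    P=np.stack([(u-K[0,2])/K[0,0]*d,-(v-K[1,2])/K[1,1]*d,-d],-1)
    W=P@R.T+o; W[d<=0]=np.nan
    return W
def wristcloud(d,s):
    m=cams.camera_model("wrist");T=m["tool_from_camera"]
    return cloud(d,m,s["eef_rot"]@T[:3,:3],s["eef_rot"]@T[:3,3]+s["eef_pos"])
E
python3 - <<'E'
from h import *
ims=[]
for n,(x0,y0,w,h) in {"top":(370,130,75,125),"scene":(185,170,90,125)}.items():
    f=np.load(f"pics/{n}0.npz");p,d=f["p"],f["d"];W=cloud(d,cams.camera_model(n))
    ims.append(cv2.resize(p[y0:y0+h,x0:x0+w,::-1],None,fx=4,fy=4))
    S=W[y0:y0+h,x0:x0+w].reshape(-1,3);S=S[~np.isnan(S[:,0])]
    a=S[(S[:,2]>95)&(S[:,2]<142)]
    c=np.median(a[:,:2],0);print(n,len(a),c)
    # ridge: highest pts per x bin
    for x in range(int(a[:,0].min()),int(a[:,0].max()),12):
        b=a[(a[:,0]>=x)&(a[:,0]<x+12)]
        if len(b): print(x,len(b),"ymid %.1f [%.1f %.1f] zmax %.1f"%((b[:,1].min()+b[:,1].max())/2,b[:,1].min(),b[:,1].max(),b[:,2].max()))
    # tray
    t=W.reshape(-1,3); 
    t=t[(abs(t[:,2]-35)<6)]
    if n=="top":
        pass
    print("floor z",np.nanmedian(W[300:330,200:260,2]))
cv2.imwrite("pics/crop0.png",np.hstack(ims))
f=np.load("pics/top0.npz");W=cloud(f["d"],cams.camera_model("top"))
R=W[160:250,230:335].reshape(-1,3);R=R[(R[:,2]>28)&(R[:,2]<40)]
print("tray",cv2.minAreaRect(R[:,:2].astype(np.float32)),len(R))
for n,(u0,u1,v0,v1) in dict(tip=(300,350,130,172),cyl=(465,520,200,242),reag=(160,205,205,245)).items():
    Q=W[v0:v1,u0:u1].reshape(-1,3);Q=Q[Q[:,2]>15];print(n,Q.min(0),Q.max(0))
E
```

```text
top 1244 [ 556.89520181 -228.58159349]
426 22 ymid -209.6 [-216.3 -203.0] zmax 122.0
438 44 ymid -216.7 [-232.4 -201.1] zmax 134.7
450 71 ymid -214.0 [-236.8 -191.2] zmax 137.3
462 67 ymid -217.1 [-241.1 -193.0] zmax 137.9
474 64 ymid -217.0 [-240.0 -193.9] zmax 136.6
486 65 ymid -220.9 [-244.4 -197.4] zmax 135.7
498 66 ymid -224.8 [-249.6 -199.9] zmax 136.1
510 69 ymid -224.8 [-248.5 -201.1] zmax 136.3
522 41 ymid -224.1 [-244.1 -204.0] zmax 135.0
534 52 ymid -234.9 [-257.1 -212.8] zmax 128.3
546 67 ymid -232.1 [-255.2 -209.1] zmax 138.8
558 62 ymid -234.7 [-256.8 -212.6] zmax 135.0
570 59 ymid -237.5 [-260.4 -214.5] zmax 134.5
582 68 ymid -240.0 [-264.0 -216.1] zmax 139.1
594 40 ymid -237.1 [-258.3 -215.9] zmax 133.5
606 47 ymid -244.9 [-263.5 -226.2] zmax 129.6
618 60 ymid -248.0 [-268.4 -227.7] zmax 136.0
630 112 ymid -260.8 [-298.2 -223.5] zmax 141.0
642 68 ymid -227.1 [-252.8 -201.5] zmax 141.4
654 9 ymid -202.6 [-203.7 -201.5] zmax 135.9
666 9 ymid -255.4 [-306.4 -204.4] zmax 142.0
678 9 ymid -207.1 [-208.1 -206.1] zmax 141.2
690 9 ymid -256.5 [-304.4 -208.6] zmax 142.0
702 34
[... 1052 characters left out ...]
 -204.0] zmax 136.8
672 13 ymid -207.2 [-208.5 -205.9] zmax 136.9
684 25 ymid -259.6 [-311.0 -208.3] zmax 141.3
696 161 ymid -259.7 [-309.8 -209.6] zmax 142.0
708 254 ymid -262.1 [-311.0 -213.1] zmax 141.0
720 33 ymid -241.6 [-252.5 -230.6] zmax 116.0
732 33 ymid -243.4 [-253.6 -233.2] zmax 115.9
floor z -0.154070688572574
tray ((582.3972778320312, 126.47175598144531), (240.54896545410156, 279.5487060546875), 67.80821228027344) 401
tip [657.71385565 -57.47541332  15.20692403] [762.41915837  77.10329308  68.60020693]
cyl [ 436.02481547 -503.43130257   15.02967035] [ 481.06443537 -462.26273609  234.40086815]
reag [411.22351627 407.48820908  15.17848927] [496.73013945 490.60169055 173.42772764]
```

View pics/crop0.png

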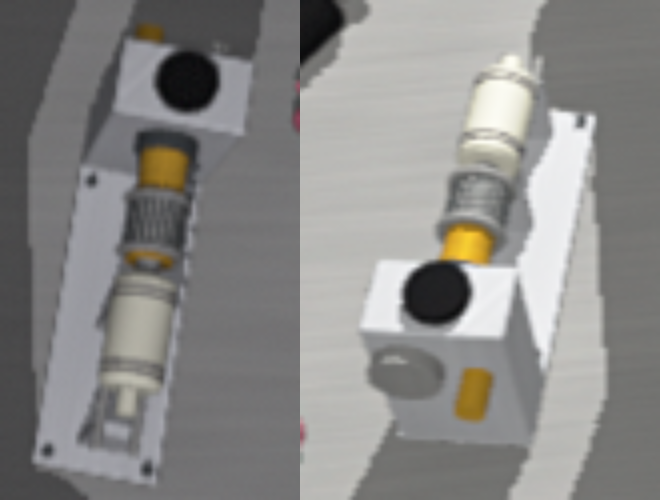

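The crop confirms it: the chosen one is white with a stub, plugged into the knurled sleeve. From depth, the coupler's axis direction is about (0.981,-0.192), sleeve_mid about (568,-237) and the mouth about (541,-231). I'll align the yaw (-0.146 rad about tool z), then travel with tool x/y as (-508,-741) mm.

```bash

python3 -m crank '[{"offset":[0,0,0],"angular":[0,0,-0.0232],"grip":1},{"offset":[0,0,0],"angular":[0,0,-0.0232],"grip":1}]' | tail -3
for i in 1 2 3 4 5 6 7 8; do python3 -m crank '[{"offset":[-0.635,-0.926,0],"angular":[0,0,0],"grip":1},{"offset":[-0.635,-0.926,0],"angular":[0,0,0],"grip":1},{"offset":[-0.635,-0.926,0],"angular":[0,0,0],"grip":1}]' | tail -1; done
python3 - <<'E'
from h import *
s=readout.sense();p,d=cams.snapshot("wrist");np.savez("pics/w1.npz",p=p,d=d)
cv2.imwrite("pics/w1.png",p[...,::-1]);print(s["time_s"],s["eef_pos"],s["eef_rot"],s["joints"])
W=wristcloud(d,s).reshape(-1,3);a=W[(W[:,2]>95)&(W[:,2]<142)&(W[:,0]<640)]
for x in range(430,640,8):
    b=a[(a[:,0]>=x)&(a[:,0]<x+8)]
    if len(b): print(x,len(b),"ymid %.1f [%.1f %.1f] zmax %.1f"%((b[:,1].min()+b[:,1].max())/2,b[:,1].min(),b[:,1].max(),b[:,2].max()))
f=np.load("pics/top0.npz");W=cloud(f["d"],cams.camera_model("top"))
m=np.zeros((400,640),np.uint8);cv2.fillPoly(m,[np.array([[262,160],[338,195],[310,250],[233,215]])],1)
q=W[(m>0)&(W[...,2]>25)&(W[...,2]<42)]
print("tray",cv2.minAreaRect(q[:,:2].astype(np.float32)))
E
```

```text
contact_force: [-0.1, -0.5, 0.8]
gripper_width: 1.002
grasp_force: 0.0
grasp_force: 0.0
grasp_force: 0.0
grasp_force: 0.0
grasp_force: 0.0
grasp_force: 0.0
grasp_force: 0.0
grasp_force: 0.0
grasp_force: 0.0
2.2667 [ 564.78996857 -238.7890128   214.39068357] [[-9.80592995e-01  1.96054032e-01  4.40358385e-04]
 [ 1.96053684e-01  9.80592892e-01 -7.29620839e-04]
 [-5.74857410e-04 -6.29127201e-04 -9.99999637e-01]] [-4.02153172e-01  3.34598911e-01  1.66049341e+00 -5.47783997e-04
  1.14580959e+00 -1.77539173e+00]
430 199 ymid -212.2 [-220.5 -203.8] zmax 118.9
438 202 ymid -213.7 [-222.0 -205.4] zmax 119.0
446 347 ymid -340.9 [-485.7 -196.1] zmax 139.2
454 973 ymid -338.1 [-482.4 -193.8] zmax 141.8
462 1057 ymid -334.6 [-475.6 -193.5] zmax 141.8
470 1033 ymid -336.9 [-479.0 -194.7] zmax 142.0
478 819 ymid -342.2 [-487.2 -197.2] zmax 142.0
486 541 ymid -222.5 [-246.3 -198.6] zmax 134.0
494 529 ymid -224.1 [-248.2 -200.1] zmax 134.6
502 507 ymid -225.2 [-248.9 -201.5] zmax 134.1
510 509 ymid -227.3 [-251.9 -202.7] zmax 134.9
518 484 ymid -228.2 [-252.2 -204.2] zmax 134.7
526 337 ymid -227.7 [-249.9 -205.5] zmax 134.4
534 167 ymid -225.4 [-241.0 -209.8] zmax 127.4
542 514 ymid -236.9 [-258.3 -215.5] zmax 135.6
550 458 ymid -233.3 [-258.0 -208.7] zmax 135.8
558 401 ymid -234.9 [-258.1 -211.6] zmax 133.2
566 404 ymid -237.3 [-260.2 -214.3] zmax 132.9
574 393 ymid -238.8 [-261.7 -215.9] zmax 133.2
582 449 ymid -242.0 [-266.7 -217.2] zmax 135.6
590 344 ymid -240.9 [-265.6 -216.2] zmax 136.1
598 238 ymid -239.1 [-261.1 -217.0] zmax 129.8
606 284 ymid -244.5 [-262.8 -226.1] zmax 128.3
614 278 ymid -246.2 [-264.5 -227.8] zmax 128.6
622 406 ymid -250.1 [-271.1 -229.1] zmax 134.3
630 894 ymid -263.1 [-300.5 -225.8] zmax 142.0
638 286 ymid -264.1 [-300.9 -227.3] zmax 141.9
tray ((532.33984375, 146.89146423339844), (240.54896545410156, 171.4243927001953), 67.80821228027344)
```

View pics/w1.png

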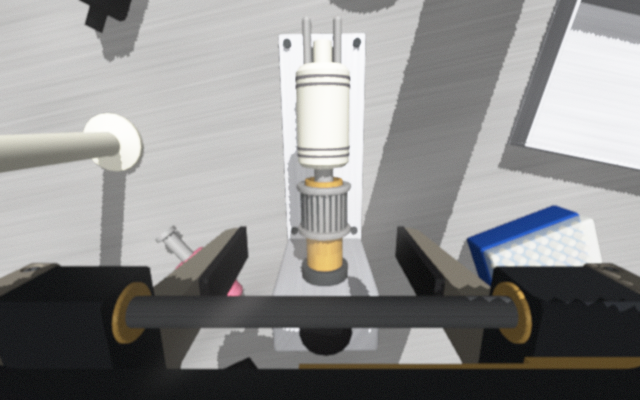

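The wrist view shows the coupler vertically in the picture, filter at (322,115) and sleeve at (322,210). Next I'll get the sleeve's extent along the axis.

```bash
python3 - <<'E'
from h import *
f=np.load("pics/w1.npz");s=readout.sense();W=wristcloud(f["d"],s)
q=W.reshape(-1,3);q=q[(q[:,2]>100)&(q[:,2]<140)&(q[:,0]>425)&(q[:,0]<615)&(abs(q[:,1]+230)<50)]
# axis from ridge: symmetric mid of ranges in along-axis bins
u=np.array([.983,-.185]);
for k in range(3):
    n=np.array([-u[1],u[0]]);t=q[:,:2]@u;w=q[:,:2]@n
    T=np.arange(t.min()+2,t.max()-2,4);pts=[]
    for a in T:
        b=(t>=a)&(t<a+4)
        if b.sum()>40: pts.append([a+2,(np.percentile(w[b],1)+np.percentile(w[b],99))/2])
    pts=np.array(pts);c=np.polyfit(*pts.T,1)
    r=pts[:,1]-np.polyval(c,pts[:,0]);c=np.polyfit(*pts[abs(r)<3].T,1)
    u=u+c[0]*n;u/=np.linalg.norm(u)
print("u",u,"ang",np.arctan2(u[1],u[0]),"w",c)
n=np.array([-u[1],u[0]]);w0=np.polyval(c,540);t=q[:,:2]@u;w=q[:,:2]@n-np.median(pts[:,1]) ;
i=abs(w)<6
for a in np.arange(t.min(),t.max(),3):
    b=i&(t>=a)&(t<a+3)
    if b.any(): print("%.0f:%.1f"%(a-t.min(),np.max(q[b,2])),end=" ")
print(t.min(),np.median(pts[:,1]),"tcp t,w",s["eef_pos"][:2]@u,s["eef_pos"][:2]@n)
E
```

```text
u [ 0.98315582 -0.18276936] ang -0.18380252708337308 w [ 8.13259328e-04 -1.32369554e+02]
0:118.7 3:118.4 6:117.7 9:117.8 12:118.7 15:118.8 18:129.9 21:132.4 24:134.1 27:134.2 30:134.1 33:134.1 36:134.0 39:134.6 42:133.8 45:134.2 48:134.0 51:134.2 54:134.4 57:133.8 60:133.6 63:133.8 66:134.1 69:134.1 72:134.3 75:133.5 78:133.9 81:133.8 84:134.8 87:134.1 90:134.0 93:134.6 96:133.6 99:134.3 102:131.1 105:128.3 108:119.4 111:119.4 114:119.2 117:127.8 120:135.8 123:135.6 126:135.4 129:133.1 132:132.9 135:132.3 138:132.7 141:132.9 144:132.8 147:133.2 150:132.8 153:132.6 156:132.2 159:132.7 162:136.1 165:135.7 168:135.8 171:129.1 174:128.4 177:128.4 180:128.0 183:128.1 186:127.9 463.5266123048507 -131.91896695888698 tcp t,w 601.2300220140215 -134.66212748034508
```

```bash

python3 -m crank '[{"offset":[-0.035,0.028,0.3],"angular":[0,0,-0.0021],"grip":1},{"offset":[-0.035,0.028,0.7],"angular":[0,0,-0.0021],"grip":1},{"offset":[-0.035,0.028,0.7],"angular":[0,0,-0.0021],"grip":1},{"offset":[-0.035,0.028,0.7],"angular":[0,0,-0.0021],"grip":1}]' | tail -6
python3 -m crank '[{"offset":[0,0,0.27],"angular":[0,0,0],"grip":1},{"offset":[0,0,0.53],"angular":[0,0,0],"grip":1},{"offset":[0,0,0.53],"angular":[0,0,0],"grip":1},{"offset":[0,0,0.53],"angular":[0,0,0],"grip":1},{"offset":[0,0,0.53],"angular":[0,0,0],"grip":1}]'
python3 - <<'E'
from h import *
s=readout.sense();u=np.array([ 0.98316,-0.18277]);n=np.array([-u[1],u[0]])
print(s["eef_pos"],s["eef_pos"][:2]@u,s["eef_pos"][:2]@n,s["joints"],s["contact_force"])
p,d=cams.snapshot("wrist");cv2.imwrite("pics/w2.png",p[...,::-1])
E
```

```text
time_s: 2.65
eef_pos: [566.1, -232.6, 143.0]
eef_rot: [[-0.983, 0.181, -0.005], [0.181, 0.983, 0.002], [0.005, 0.001, -1.0]]
contact_force: [0.1, -0.3, 0.6]
gripper_width: 1.0
grasp_force: 0.0
time_s: 3.07
eef_pos: [569.2, -233.9, 94.1]
eef_rot: [[-0.984, 0.18, 0.002], [0.18, 0.984, -0.001], [-0.003, -0.001, -1.0]]
contact_force: [-0.2, -0.9, -0.2]
gripper_width: 1.0
grasp_force: 0.0
[ 569.24116794 -233.87183339   94.13456736] 602.3999016564798 -125.89322345131926 [-3.92251022e-01  4.70372326e-01  1.75366358e+00 -2.09832852e-05
  9.14892176e-01 -1.78209934e+00] [-0.16443493 -0.93640396 -0.22533242]
```

View pics/w2.png

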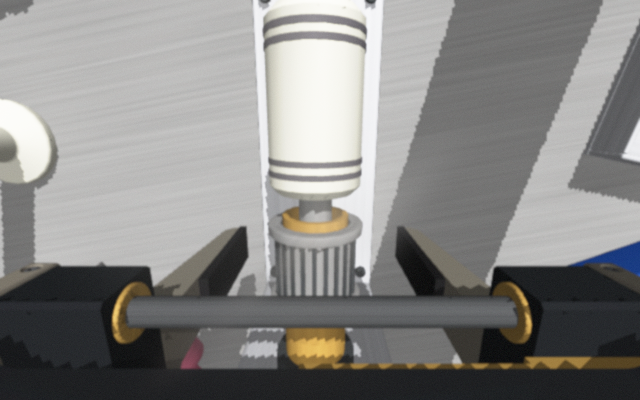

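The sleeve is at column ~316 against the gripper's centre ~321, so it is offset to tool -y. I'll re-measure now that the arm has settled.

```bash
cat > ax.py <<'E'
from h import *
u=np.array([ 0.98316,-0.18277]);n=np.array([-u[1],u[0]])
def look(lo,hi):
    s=readout.sense();p,d=cams.snapshot("wrist")
    Q=wristcloud(d,s).reshape(-1,3)
    q=(Q-s["eef_pos"])@s["eef_rot"]   # tool frame
    q=q[(Q[:,2]>100)&(Q[:,2]<142)&(abs(q[:,1])<32)]
    print("t",s["time_s"],"tcp",s["eef_pos"],"t,w",s["eef_pos"][:2]@u,s["eef_pos"][:2]@n,"F",s["contact_force"],"J",s["joints"].round(2))
    for a in range(lo,hi,4):
        b=q[(q[:,0]>=a)&(q[:,0]<a+4)]
        if len(b)>20: print(a,len(b),"y mid %.1f w %.1f ztop %.1f"%((np.percentile(b[:,1],1)+np.percentile(b[:,1],99))/2,np.ptp(b[:,1]),np.percentile(b[:,2],2)))
    return p
E
python3 -c "
from ax import *;look(-10,120)"
```

```text
t 3.1167 tcp [ 569.43501672 -233.98850841   94.23765436] t,w 602.6118107216706 -125.97250392225362 F [0.51791211 0.41485854 0.42512756] J [-0.39  0.47  1.75 -0.    0.91 -1.78]
-10 529 y mid -3.2 w 44.3 ztop -38.1
-6 558 y mid -3.3 w 44.2 ztop -38.0
-2 561 y mid -3.2 w 44.1 ztop -37.8
2 587 y mid -3.3 w 43.8 ztop -37.8
6 582 y mid -3.3 w 43.3 ztop -37.9
10 361 y mid -3.1 w 41.2 ztop -38.9
14 641 y mid -2.8 w 49.6 ztop -41.3
18 1515 y mid -3.1 w 50.9 ztop -40.7
22 736 y mid -3.2 w 35.6 ztop -33.2
26 240 y mid -3.3 w 17.2 ztop -24.7
30 186 y mid -3.3 w 17.1 ztop -25.1
34 199 y mid -2.9 w 39.8 ztop -36.5
38 589 y mid -3.1 w 45.9 ztop -39.3
42 735 y mid -2.9 w 46.6 ztop -39.9
46 813 y mid -3.1 w 47.1 ztop -40.0
50 807 y mid -3.1 w 47.9 ztop -39.9
54 832 y mid -2.9 w 47.4 ztop -39.9
58 843 y mid -3.1 w 45.9 ztop -39.6
62 854 y mid -3.0 w 46.0 ztop -39.7
66 866 y mid -3.0 w 45.7 ztop -39.6
70 906 y mid -3.2 w 46.1 ztop -39.7
74 922 y mid -3.1 w 46.2 ztop -39.8
78 942 y mid -2.8 w 45.9 ztop -39.7
82 965 y mid -3.1 w 46.1 ztop -39.6
86 992 y mid -2.9 w 46.1 ztop -39.8
90 1019 y mid -3.0 w 46.0 ztop -39.8
94 1029 y mid -3.1 w 46.2 ztop -39.7
98 1064 y mid -2.8 w 46.0 ztop -39.7
102 1159 y mid -2.8 w 48.2 ztop -40.1
106 1142 y mid -3.0 w 48.2 ztop -40.0
110 1126 y mid -2.7 w 47.0 ztop -40.3
114 963 y mid -3.0 w 46.0 ztop -39.7
118 125 y mid -1.8 w 39.7 ztop -35.9
```

```bash

python3 -m crank '[{"offset":[0.01,-0.031,0.03],"angular":[0,0,0],"grip":1},{"offset":[0.01,-0.031,0.03],"angular":[0,0,0],"grip":1},{"offset":[0.01,-0.031,0.03],"angular":[0,0,0],"grip":-0.2},{"offset":[0.01,-0.031,0.03],"angular":[0,0,0],"grip":-0.2},{"offset":[0.01,-0.031,0.03],"angular":[0,0,0],"grip":-0.2},{"offset":[0.01,-0.031,0.03],"angular":[0,0,0],"grip":-0.2},{"offset":[0.01,-0.031,0.03],"angular":[0,0,0],"grip":-0.2},{"offset":[0.01,-0.031,0.03],"angular":[0,0,0],"grip":-0.2}]' 40
python3 -m crank '[{"offset":[0,0,0],"angular":[0,0,0],"grip":-0.2},{"offset":[0,0,0],"angular":[0,0,0],"grip":-0.2},{"offset":[0,0,0],"angular":[0,0,0],"grip":-0.2}]'
```

```text
time_s: 3.83
eef_pos: [566.4, -236.4, 88.5]
eef_rot: [[-0.984, 0.18, -0.0], [0.18, 0.984, 0.0], [0.0, 0.0, -1.0]]
contact_force: [0.5, 0.5, 0.6]
gripper_width: 0.584
grasp_force: 0.0
time_s: 4.08
eef_pos: [566.4, -236.8, 88.6]
eef_rot: [[-0.984, 0.18, 0.0], [0.18, 0.984, -0.001], [-0.0, -0.001, -1.0]]
contact_force: [-0.6, -2.8, -0.3]
gripper_width: 0.47
grasp_force: 40.0
```

```bash

python3 -m crank '[{"offset":[-0.02,0,0],"angular":[0,0,0],"grip":-0.2},{"offset":[-0.02,0,0],"angular":[0,0,0],"grip":-0.2},{"offset":[-0.02,0,0],"angular":[0,0,0],"grip":-0.2},{"offset":[-0.02,0,0],"angular":[0,0,0],"grip":-0.2}]'
python3 -m crank '[{"offset":[-0.01,0,0],"angular":[0,0,0],"grip":-0.2},{"offset":[-0.01,0,0],"angular":[0,0,0],"grip":-0.2},{"offset":[-0.01,0,0],"angular":[0,0,0],"grip":-0.2}]'
```

```text
time_s: 4.42
eef_pos: [567.4, -237.0, 88.5]
eef_rot: [[-0.984, 0.18, -0.002], [0.18, 0.984, -0.0], [0.002, -0.0, -1.0]]
contact_force: [-4.4, -4.7, 2.9]
gripper_width: 0.471
grasp_force: 40.0
time_s: 4.67
eef_pos: [568.0, -237.1, 88.5]
eef_rot: [[-0.984, 0.18, -0.003], [0.18, 0.984, 0.0], [0.003, -0.0, -1.0]]
contact_force: [-5.9, -3.6, 3.2]
gripper_width: 0.467
grasp_force: 40.0
```

```bash

python3 -m crank '[{"offset":[-0.015,0,0],"angular":[0,0,0],"grip":-0.2},{"offset":[-0.015,0,0],"angular":[0,0,0],"grip":-0.2},{"offset":[-0.015,0,0],"angular":[0,0,0],"grip":-0.2}]'
for i in 1 2; do python3 -m crank '[{"offset":[0,-0.0217,-0.001],"angular":[0.0159,0,0],"grip":-0.2},{"offset":[0,-0.0217,-0.001],"angular":[0.0159,0,0],"grip":-0.2},{"offset":[0,-0.0217,-0.001],"angular":[0.0159,0,0],"grip":-0.2},{"offset":[0,-0.0217,-0.001],"angular":[0.0159,0,0],"grip":-0.2}]'; done
```

```text
time_s: 4.92
eef_pos: [568.4, -237.2, 88.4]
eef_rot: [[-0.984, 0.18, -0.005], [0.18, 0.984, 0.001], [0.005, -0.0, -1.0]]
contact_force: [-10.2, -3.3, 6.8]
gripper_width: 0.469
grasp_force: 40.0
time_s: 5.25
eef_pos: [568.0, -239.2, 88.5]
eef_rot: [[-0.984, 0.178, -0.023], [0.179, 0.979, -0.098], [0.005, -0.101, -0.995]]
contact_force: [-9.1, -3.6, 6.6]
gripper_width: 0.472
grasp_force: 40.0
time_s: 5.58
eef_pos: [567.6, -241.3, 88.9]
eef_rot: [[-0.984, 0.175, -0.041], [0.18, 0.964, -0.196], [0.005, -0.2, -0.98]]
contact_force: [-8.7, -1.6, 6.9]
gripper_width: 0.469
grasp_force: 40.0
```

```bash

python3 -m crank '[{"offset":[0,-0.0217,-0.001],"angular":[0.0159,0,0],"grip":-0.2},{"offset":[0,-0.0217,-0.001],"angular":[0.0159,0,0],"grip":-0.2},{"offset":[0,-0.0217,-0.001],"angular":[0.0159,0,0],"grip":-0.2},{"offset":[0,-0.0217,-0.001],"angular":[0.0159,0,0],"grip":-0.2}]'
```

```text
time_s: 5.92
eef_pos: [567.5, -243.5, 89.4]
eef_rot: [[-0.984, 0.171, -0.058], [0.18, 0.94, -0.291], [0.005, -0.297, -0.955]]
contact_force: [-7.4, -2.0, 4.1]
gripper_width: 0.468
grasp_force: 40.0
```

```bash

python3 -m crank '[{"offset":[0,-0.0217,-0.001],"angular":[0.0159,0,0],"grip":-0.2},{"offset":[0,-0.0217,-0.001],"angular":[0.0159,0,0],"grip":-0.2},{"offset":[0,-0.0217,-0.001],"angular":[0.0159,0,0],"grip":-0.2},{"offset":[0,-0.0217,-0.001],"angular":[0.0159,0,0],"grip":-0.2}]'
```

```text
time_s: 6.25
eef_pos: [567.2, -245.5, 90.1]
eef_rot: [[-0.984, 0.165, -0.075], [0.181, 0.906, -0.383], [0.004, -0.391, -0.921]]
contact_force: [-6.8, -1.4, 3.7]
gripper_width: 0.467
grasp_force: 40.0
```

```bash

python3 -m crank '[{"offset":[-0.015,0,0],"angular":[0,0,0],"grip":-0.2},{"offset":[-0.015,0,0],"angular":[0,0,0],"grip":-0.2},{"offset":[-0.015,0,0],"angular":[0,0,0],"grip":-0.2}]'
```

```text
time_s: 6.5
eef_pos: [568.1, -245.7, 90.1]
eef_rot: [[-0.983, 0.166, -0.076], [0.182, 0.906, -0.383], [0.005, -0.39, -0.921]]
contact_force: [-7.9, -0.1, 5.7]
gripper_width: 0.469
grasp_force: 40.0
```

```bash

python3 -m crank '[{"offset":[-0.02,0,0],"angular":[0,0,0],"grip":-0.2},{"offset":[-0.02,0,0],"angular":[0,0,0],"grip":-0.2},{"offset":[-0.02,0,0],"angular":[0,0,0],"grip":-0.2},{"offset":[-0.02,0,0],"angular":[0,0,0],"grip":-0.2}]'
```

```text
time_s: 6.83
eef_pos: [569.4, -246.0, 90.0]
eef_rot: [[-0.983, 0.166, -0.077], [0.182, 0.906, -0.383], [0.006, -0.39, -0.921]]
contact_force: [-11.3, 0.2, 8.0]
gripper_width: 0.472
grasp_force: 40.0
```

```bash
python3 -c "
from ax import *
p=look(10,50);cv2.imwrite('pics/w3.png',p[100:360,160:480,::-1])"
```

```text
t 6.8333 tcp [ 569.4215045  -246.03483328   90.03922597] t,w 604.8002328401061 -137.8184383055246 F [-11.2615412    0.15978872   8.01445585] J [-0.18  0.5   1.79 -0.51  0.92 -1.24]
10 1590 y mid 0.2 w 64.0 ztop -67.1
14 1638 y mid 0.2 w 50.9 ztop -46.8
18 566 y mid 0.5 w 39.5 ztop -39.2
22 847 y mid 0.5 w 34.7 ztop -39.1
26 406 y mid 0.3 w 35.1 ztop -38.5
30 265 y mid 0.5 w 16.9 ztop -30.5
34 115 y mid 0.3 w 16.8 ztop -30.6
38 416 y mid 0.9 w 41.7 ztop -43.1
42 750 y mid 0.5 w 45.3 ztop -45.0
46 827 y mid 0.5 w 47.1 ztop -45.4
```

View pics/w3.png

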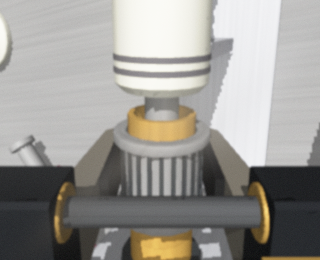

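The crop shows the brass mouth standing well clear of the sleeve's front flange (about 10 mm seen, against 4 before). The sleeve has moved back beyond the lock's play, so it has given. I'll keep pulling.

```bash

python3 -m crank '[{"offset":[-0.03,0,0],"angular":[0,0,0],"grip":-0.2},{"offset":[-0.03,0,0],"angular":[0,0,0],"grip":-0.2},{"offset":[-0.03,0,0],"angular":[0,0,0],"grip":-0.2},{"offset":[-0.03,0,0],"angular":[0,0,0],"grip":-0.2}]'
python3 -c "
from ax import *
p=look(10,62)"
```

```text
time_s: 7.22
eef_pos: [572.6, -246.6, 90.1]
eef_rot: [[-0.983, 0.166, -0.076], [0.182, 0.906, -0.383], [0.006, -0.39, -0.921]]
contact_force: [-9.6, 0.5, 5.9]
gripper_width: 0.469
grasp_force: 40.0
t 7.2167 tcp [ 572.61412814 -246.60290134   90.06313198] t,w 608.0429185003901 -137.7934242817443 F [-9.58195502  0.49122911  5.92041621] J [-0.18  0.51  1.78 -0.51  0.92 -1.24]
10 1583 y mid 0.2 w 64.0 ztop -67.1
14 1642 y mid 0.2 w 51.1 ztop -46.9
18 523 y mid 0.6 w 35.1 ztop -39.4
22 568 y mid 0.5 w 34.7 ztop -39.2
26 926 y mid 0.4 w 35.9 ztop -38.9
30 264 y mid 0.4 w 17.0 ztop -30.3
34 269 y mid 0.4 w 17.4 ztop -30.5
38 94 y mid 0.8 w 29.1 ztop -38.6
42 542 y mid 0.0 w 43.7 ztop -43.7
46 824 y mid 0.3 w 46.3 ztop -45.1
50 865 y mid 0.4 w 47.2 ztop -45.5
54 884 y mid 0.5 w 47.5 ztop -45.3
58 938 y mid 0.7 w 47.5 ztop -45.3
```

```bash

for i in 1 2; do python3 -m crank '[{"offset":[-0.03,0,0],"angular":[0,0,0],"grip":-0.2},{"offset":[-0.03,0,0],"angular":[0,0,0],"grip":-0.2},{"offset":[-0.03,0,0],"angular":[0,0,0],"grip":-0.2},{"offset":[-0.03,0,0],"angular":[0,0,0],"grip":-0.2}]'; done
python3 -c "
from ax import *
p=look(10,74)"
```

```text
time_s: 7.6
eef_pos: [575.1, -247.1, 90.0]
eef_rot: [[-0.983, 0.166, -0.077], [0.183, 0.906, -0.383], [0.007, -0.39, -0.921]]
contact_force: [-11.2, 1.8, 7.8]
gripper_width: 0.466
grasp_force: 40.0
time_s: 7.93
eef_pos: [578.6, -247.7, 90.1]
eef_rot: [[-0.983, 0.166, -0.076], [0.182, 0.906, -0.383], [0.005, -0.39, -0.921]]
contact_force: [-9.1, 0.5, 6.8]
gripper_width: 0.469
grasp_force: 40.0
t 7.9333 tcp [ 578.60945979 -247.7291527    90.05983694] t,w 614.1431337300792 -137.80494280297734 F [-9.10707696  0.47252057  6.75896619] J [-0.18  0.52  1.77 -0.51  0.93 -1.25]
10 1557 y mid 0.2 w 63.9 ztop -67.0
14 1642 y mid 0.2 w 50.9 ztop -46.9
18 524 y mid 0.5 w 42.5 ztop -39.4
22 540 y mid 0.6 w 34.8 ztop -39.4
26 556 y mid 0.2 w 35.8 ztop -39.3
30 639 y mid 0.4 w 35.6 ztop -39.3
34 698 y mid 0.4 w 35.2 ztop -38.9
38 276 y mid 0.8 w 17.4 ztop -30.3
42 286 y mid 0.4 w 17.8 ztop -30.6
46 299 y mid 0.4 w 17.7 ztop -30.3
50 294 y mid 0.4 w 17.5 ztop -30.3
54 307 y mid 0.4 w 17.3 ztop -30.6
58 301 y mid 0.4 w 17.2 ztop -30.5
62 320 y mid 0.4 w 17.7 ztop -30.5
66 689 y mid 0.5 w 43.1 ztop -43.2
70 972 y mid 0.3 w 46.2 ztop -45.0
```

The filter has sprung out: its rear face is ~29 mm from the mouth, against 12 before. Releasing.

```bash

python3 -m crank '[{"offset":[0,0,0],"angular":[0,0,0],"grip":1},{"offset":[0,0,0],"angular":[0,0,0],"grip":1},{"offset":[0,0,0],"angular":[0,0,0],"grip":1},{"offset":[0,0,0],"angular":[0,0,0],"grip":1},{"offset":[0,0,0],"angular":[0,0,0],"grip":1},{"offset":[0,0,0],"angular":[0,0,0],"grip":1}]'
python3 -c "
from ax import *
p=look(10,74)"
```

```text
time_s: 8.48
eef_pos: [582.1, -247.8, 90.4]
eef_rot: [[-0.984, 0.166, -0.069], [0.18, 0.906, -0.383], [-0.001, -0.389, -0.921]]
contact_force: [0.2, -0.9, 0.2]
gripper_width: 0.885
grasp_force: 0.0
t 8.4833 tcp [ 582.0663701  -247.81385498   90.42330978] t,w 617.5573107050014 -137.25639919707808 F [ 0.21071716 -0.8723804   0.15839529] J [-0.18  0.52  1.77 -0.51  0.93 -1.25]
10 637 y mid 0.0 w 43.6 ztop -43.3
14 665 y mid 0.2 w 43.5 ztop -43.3
18 675 y mid 0.0 w 44.0 ztop -43.2
22 680 y mid -0.1 w 43.5 ztop -43.4
26 465 y mid 0.3 w 47.5 ztop -46.0
30 861 y mid 0.1 w 50.4 ztop -46.8
34 1392 y mid -0.1 w 50.3 ztop -45.7
38 546 y mid -0.1 w 35.0 ztop -38.1
42 283 y mid 0.2 w 17.2 ztop -30.3
46 287 y mid 0.2 w 17.1 ztop -30.2
50 290 y mid 0.2 w 16.9 ztop -30.3
54 294 y mid 0.2 w 17.4 ztop -30.2
58 313 y mid 0.2 w 18.0 ztop -30.3
62 327 y mid 0.2 w 17.8 ztop -30.3
66 347 y mid -0.1 w 38.1 ztop -38.6
70 866 y mid 0.1 w 45.5 ztop -44.0
```

Sleeve is home again. I'll retract along the tool, then level it above the filter.

```bash

python3 -m crank '[{"offset":[0,0,-0.3],"angular":[0,0,0],"grip":1},{"offset":[0,0,-0.8],"angular":[0,0,0],"grip":1},{"offset":[0,0,-0.8],"angular":[0,0,0],"grip":1},{"offset":[0,0,-0.8],"angular":[0,0,0],"grip":1}]' | head -2
python3 -m crank '[{"offset":[1,-0.272,-0.058],"angular":[-0.0637,0,0],"grip":1},{"offset":[1,-0.272,-0.058],"angular":[-0.0637,0,0],"grip":1},{"offset":[1,-0.272,-0.058],"angular":[-0.0637,0,0],"grip":1},{"offset":[1,-0.272,-0.058],"angular":[-0.0637,0,0],"grip":1},{"offset":[1,-0.272,-0.058],"angular":[-0.0637,0,0],"grip":1},{"offset":[1,-0.272,-0.058],"angular":[-0.0637,0,0],"grip":1},{"offset":[1,-0.272,-0.058],"angular":[-0.0637,0,0],"grip":1}]'
python3 -c "
from ax import *
p=look(-50,80)
print(readout.sense()['eef_rot'])"
```

```text
time_s: 8.87
eef_pos: [589.7, -216.6, 167.3]
time_s: 9.45
eef_pos: [484.7, -221.5, 179.0]
eef_rot: [[-0.984, 0.18, -0.001], [0.18, 0.984, -0.0], [0.001, -0.001, -1.0]]
contact_force: [-0.3, -0.1, -0.7]
gripper_width: 1.001
grasp_force: 0.0
t 9.45 tcp [ 484.71277892 -221.46583059  178.98901488] t,w 517.0275255752152 -129.14539139570195 F [-0.27293813 -0.13392621 -0.69987022] J [-0.43  0.25  1.86 -0.    1.03 -1.82]
-50 89 y mid -0.1 w 17.7 ztop 59.9
-46 85 y mid -0.1 w 17.6 ztop 60.1
-42 91 y mid -0.1 w 17.5 ztop 59.9
-38 48 y mid -0.6 w 16.4 ztop 60.0
-30 113 y mid -0.2 w 36.0 ztop 46.2
-26 245 y mid -0.1 w 45.6 ztop 45.3
-22 262 y mid 0.2 w 47.9 ztop 45.0
-18 248 y mid -0.2 w 47.3 ztop 45.3
-14 291 y mid -0.2 w 47.9 ztop 44.8
-10 265 y mid 0.3 w 45.7 ztop 45.7
-6 269 y mid 0.3 w 45.4 ztop 45.3
-2 278 y mid 0.3 w 45.2 ztop 45.5
2 266 y mid 0.4 w 44.9 ztop 45.4
6 285 y mid 0.3 w 45.8 ztop 45.4
10 279 y mid -0.2 w 45.5 ztop 45.4
14 294 y mid -0.2 w 45.3 ztop 45.4
18 285 y mid -0.1 w 46.1 ztop 45.4
22 297 y mid 0.3 w 45.8 ztop 45.6
26 303 y mid 0.2 w 45.6 ztop 45.5
30 298 y mid 0.3 w 45.3 ztop 45.5
34 304 y mid 0.3 w 47.0 ztop 45.3
38 324 y mid -0.1 w 47.5 ztop 45.1
42 317 y mid 0.3 w 47.4 ztop 45.1
46 334 y mid 0.1 w 47.2 ztop 45.4
50 326 y mid 0.3 w 45.2 ztop 46.6
54 206 y mid -0.1 w 38.8 ztop 50.7
58 114 y mid 0.3 w 14.9 ztop 60.9
62 100 y mid 0.3 w 14.9 ztop 61.0
66 99 y mid 0.3 w 14.9 ztop 61.1
70 120 y mid 0.3 w 14.8 ztop 61.2
[[-9.83886631e-01  1.78788605e-01 -1.31624551e-03]
 [ 1.78788918e-01  9.83887447e-01 -1.23048421e-04]
 [ 1.27303777e-03 -3.56395806e-04 -9.99999126e-01]]
```

```bash

python3 -m crank '[{"offset":[0.03,0.001,0.4],"angular":[0,0,0],"grip":1},{"offset":[0.03,0.001,0.7],"angular":[0,0,0],"grip":1},{"offset":[0.03,0.001,0.85],"angular":[0,0,0],"grip":1},{"offset":[0.03,0.001,0.85],"angular":[0,0,0],"grip":1},{"offset":[0.03,0.001,0.85],"angular":[0,0,0],"grip":1},{"offset":[0.03,0.001,0.85],"angular":[0,0,0],"grip":-0.2},{"offset":[0.03,0.001,0.85],"angular":[0,0,0],"grip":-0.2},{"offset":[0.03,0.001,0.85],"angular":[0,0,0],"grip":-0.2},{"offset":[0.03,0.001,0.85],"angular":[0,0,0],"grip":-0.2},{"offset":[0.03,0.001,0.85],"angular":[0,0,0],"grip":-0.2},{"offset":[0.03,0.001,0.85],"angular":[0,0,0],"grip":-0.2},{"offset":[0.03,0.001,0.85],"angular":[0,0,0],"grip":-0.2}]' 25
python3 -m crank '[{"offset":[0,0,0],"angular":[0,0,0],"grip":-0.2},{"offset":[0,0,0],"angular":[0,0,0],"grip":-0.2},{"offset":[0,0,0],"angular":[0,0,0],"grip":-0.2}]'
```

```text
time_s: 10.5
eef_pos: [481.8, -221.1, 95.2]
eef_rot: [[-0.984, 0.18, 0.0], [0.18, 0.984, 0.0], [-0.0, 0.0, -1.0]]
contact_force: [-0.2, -3.0, 2.4]
gripper_width: 0.516
grasp_force: 24.0
time_s: 10.75
eef_pos: [481.9, -221.1, 95.1]
eef_rot: [[-0.984, 0.18, 0.0], [0.18, 0.984, 0.0], [-0.0, 0.0, -1.0]]
contact_force: [-1.2, -0.2, 3.3]
gripper_width: 0.515
grasp_force: 25.0
```

```bash

python3 -m crank '[{"offset":[0.1,0,0],"angular":[0,0,0],"grip":-0.2},{"offset":[0.2,0,0],"angular":[0,0,0],"grip":-0.2},{"offset":[0.3,0,0],"angular":[0,0,0],"grip":-0.2},{"offset":[0.4,0,0],"angular":[0,0,0],"grip":-0.2},{"offset":[0.4,0,0],"angular":[0,0,0],"grip":-0.2},{"offset":[0.4,0,0],"angular":[0,0,0],"grip":-0.2},{"offset":[0.4,0,-0.2],"angular":[0,0,0],"grip":-0.2},{"offset":[0.4,0,-0.5],"angular":[0,0,0],"grip":-0.2},{"offset":[0.4,0,-0.8],"angular":[0,0,0],"grip":-0.2},{"offset":[0.4,0,-1],"angular":[0,0,0],"grip":-0.2},{"offset":[0.4,0,-1],"angular":[0,0,0],"grip":-0.2},{"offset":[0.4,0,-1],"angular":[0,0,0],"grip":-0.2}]' 30
python3 -c "
from ax import *
s=readout.sense();p,d=cams.snapshot('wrist');cv2.imwrite('pics/w4.png',p[...,::-1])"
```

```text
time_s: 11.75
eef_pos: [441.4, -213.5, 195.0]
eef_rot: [[-0.984, 0.18, 0.0], [0.18, 0.984, 0.001], [-0.0, 0.001, -1.0]]
contact_force: [0.2, -0.9, -1.1]
gripper_width: 0.514
grasp_force: 30.0
```

View pics/w4.png

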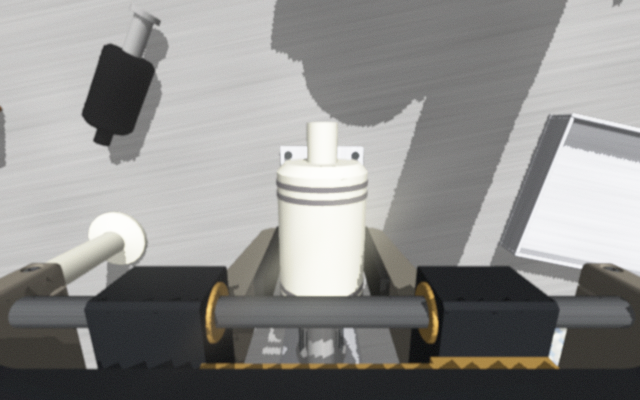

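The filter is held between the fingers at (322,230), lifted off the rails and clear. Turning it to the tray's long axis and carrying it over.

```bash

python3 -m crank '[{"offset":[0,0,0],"angular":[0,0,0.15],"grip":-0.2},{"offset":[0,0,0],"angular":[0,0,0.15],"grip":-0.2},{"offset":[0,0,0],"angular":[0,0,0.15],"grip":-0.2},{"offset":[0,0,0],"angular":[0,0,0.15],"grip":-0.2},{"offset":[0,0,0],"angular":[0,0,0.15],"grip":-0.2},{"offset":[0,0,0],"angular":[0,0,0.15],"grip":-0.2},{"offset":[0,0,0],"angular":[0,0,0.15],"grip":-0.2},{"offset":[0,0,0],"angular":[0,0,0.15],"grip":-0.2}]' | head -1
python3 -m crank '[{"offset":[0,0,0],"angular":[0,0,0.133],"grip":-0.2},{"offset":[0,0,0],"angular":[0,0,0.133],"grip":-0.2},{"offset":[0,0,0],"angular":[0,0,0.133],"grip":-0.2},{"offset":[0,0,0],"angular":[0,0,0.133],"grip":-0.2},{"offset":[0,0,0],"angular":[0,0,0.133],"grip":-0.2},{"offset":[0,0,0],"angular":[0,0,0.133],"grip":-0.2},{"offset":[0,0,0],"angular":[0,0,0.133],"grip":-0.2},{"offset":[0,0,0],"angular":[0,0,0.133],"grip":-0.2}]' | head -3
for i in 1 2 3 4; do python3 -m crank '[{"offset":[0.3,-0.045,0],"angular":[0,0,0],"grip":-0.2},{"offset":[0.6,-0.09,0],"angular":[0,0,0],"grip":-0.2},{"offset":[0.92,-0.133,0],"angular":[0,0,0],"grip":-0.2},{"offset":[0.92,-0.133,0],"angular":[0,0,0],"grip":-0.2}]' | sed -n 2,6p; done
python3 -c "
from ax import *
s=readout.sense();p,d=cams.snapshot('top');W=cloud(d,cams.camera_model('top'));cv2.imwrite('pics/t5.png',p[...,::-1])
p,d=cams.snapshot('wrist');cv2.imwrite('pics/w5.png',p[...,::-1])
print(s['eef_pos'],s['joints'])"
```

```text
time_s: 12.47
time_s: 13.13
eef_pos: [440.8, -213.0, 192.8]
eef_rot: [[0.382, 0.924, -0.004], [0.924, -0.382, 0.002], [0.001, -0.004, -1.0]]
eef_pos: [464.5, -119.5, 193.5]
eef_rot: [[0.374, 0.928, -0.002], [0.928, -0.374, 0.003], [0.002, -0.003, -1.0]]
contact_force: [-0.3, 0.4, -0.8]
gripper_width: 0.513
grasp_force: 30.0
eef_pos: [487.4, -29.7, 193.8]
eef_rot: [[0.374, 0.928, -0.001], [0.928, -0.374, 0.002], [0.002, -0.002, -1.0]]
contact_force: [0.2, 0.4, -1.1]
gripper_width: 0.515
grasp_force: 30.0
eef_pos: [510.4, 60.1, 194.0]
eef_rot: [[0.374, 0.927, -0.001], [0.927, -0.374, 0.002], [0.001, -0.001, -1.0]]
contact_force: [-0.4, 0.4, -1.2]
gripper_width: 0.513
grasp_force: 30.0
eef_pos: [533.2, 150.0, 194.2]
eef_rot: [[0.375, 0.927, -0.0], [0.927, -0.375, 0.002], [0.002, -0.001, -1.0]]
contact_force: [0.1, 0.4, -0.0]
gripper_width: 0.517
grasp_force: 30.0
[533.20007745 150.03980898 194.15169261] [0.27044359 0.26432328 1.80771052 0.00202155 1.06928457 0.65333956]
```

View pics/w5.png

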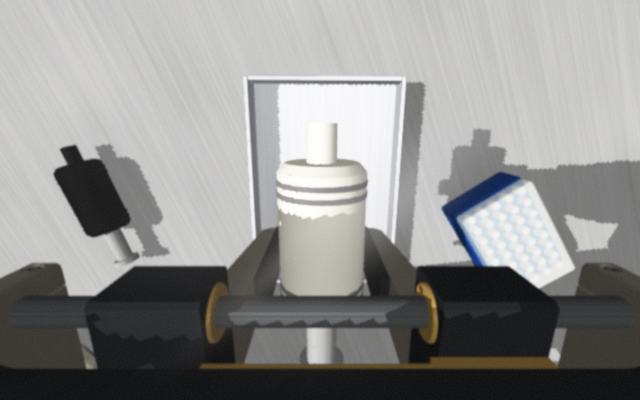

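Held filter at (322,220) is centred between the tray walls (247 to 405 px). Lowering.

```bash

python3 -m crank '[{"offset":[0.02,0.01,0.3],"angular":[0,0,0],"grip":-0.2},{"offset":[0.02,0.01,0.6],"angular":[0,0,0],"grip":-0.2},{"offset":[0.02,0.01,0.95],"angular":[0,0,0],"grip":-0.2},{"offset":[0.02,0.01,0.95],"angular":[0,0,0],"grip":-0.2}]' | head -2
python3 -m crank '[{"offset":[0,0,0.25],"angular":[0,0,0],"grip":-0.2},{"offset":[0,0,0.5],"angular":[0,0,0],"grip":-0.2},{"offset":[0,0,0.7],"angular":[0,0,0],"grip":-0.2},{"offset":[0,0,0.82],"angular":[0,0,0],"grip":-0.2},{"offset":[0,0,0.82],"angular":[0,0,0],"grip":-0.2},{"offset":[0,0,0.82],"angular":[0,0,0],"grip":-0.2},{"offset":[0,0,0.82],"angular":[0,0,0],"grip":-0.2}]'
```

```text
time_s: 14.9
eef_pos: [529.3, 145.5, 94.3]
time_s: 15.48
eef_pos: [535.1, 148.4, 19.6]
eef_rot: [[0.379, 0.926, 0.002], [0.926, -0.379, 0.001], [0.002, 0.001, -1.0]]
contact_force: [0.1, -0.2, -0.9]
gripper_width: 0.517
grasp_force: 30.0
```

```bash

python3 -m crank '[{"offset":[0,0,0.03],"angular":[0,0,0],"grip":-0.2},{"offset":[0,0,0.045],"angular":[0,0,0],"grip":-0.2},{"offset":[0,0,0.045],"angular":[0,0,0],"grip":-0.2},{"offset":[0,0,0.045],"angular":[0,0,0],"grip":-0.2},{"offset":[0,0,0.045],"angular":[0,0,0],"grip":-0.2}]'
```

```text
time_s: 15.9
eef_pos: [534.3, 148.7, 13.8]
eef_rot: [[0.378, 0.926, 0.0], [0.926, -0.378, 0.001], [0.001, 0.0, -1.0]]
contact_force: [-0.1, 0.4, -0.5]
gripper_width: 0.513
grasp_force: 30.0
```

```bash

python3 -m crank '[{"offset":[0,0,0.01],"angular":[0,0,0],"grip":-0.2},{"offset":[0,0,0.015],"angular":[0,0,0],"grip":-0.2},{"offset":[0,0,0.015],"angular":[0,0,0],"grip":-0.2},{"offset":[0,0,0.015],"angular":[0,0,0],"grip":-0.2}]'
```

```text
time_s: 16.23
eef_pos: [534.4, 148.7, 13.1]
eef_rot: [[0.378, 0.926, 0.0], [0.926, -0.378, 0.001], [0.001, 0.0, -1.0]]
contact_force: [-3.9, -0.9, 11.5]
gripper_width: 0.515
grasp_force: 30.0
```

Contact with the floor (11 N). Releasing and rising.

```bash

python3 -m crank '[{"offset":[0,0,-0.01],"angular":[0,0,0],"grip":0.5},{"offset":[0,0,-0.01],"angular":[0,0,0],"grip":0.5},{"offset":[0,0,-0.01],"angular":[0,0,0],"grip":0.5},{"offset":[0,0,-0.01],"angular":[0,0,0],"grip":0.5},{"offset":[0,0,-0.01],"angular":[0,0,0],"grip":0.5},{"offset":[0,0,-0.01],"angular":[0,0,0],"grip":0.5},{"offset":[0,0,-0.3],"angular":[0,0,0],"grip":0.5},{"offset":[0,0,-0.6],"angular":[0,0,0],"grip":0.5},{"offset":[0,0,-1],"angular":[0,0,0],"grip":0.5},{"offset":[0,0,-1],"angular":[0,0,0],"grip":0.5},{"offset":[0,0,-1],"angular":[0,0,0],"grip":0.5}]'
python3 -m crank '[{"offset":[0,0,-1],"angular":[0,0,0],"grip":0.5},{"offset":[0,0,-1],"angular":[0,0,0],"grip":0.5},{"offset":[0,0,-1],"angular":[0,0,0],"grip":0.5},{"offset":[0,0,-1],"angular":[0,0,0],"grip":0.5},{"offset":[0,0,-1],"angular":[0,0,0],"grip":0.5},{"offset":[0,0,-1],"angular":[0,0,0],"grip":0.5}]'
python3 -c "
from ax import *
s=readout.sense();p,d=cams.snapshot('wrist');cv2.imwrite('pics/w6.png',p[...,::-1])
W=wristcloud(d,s);q=W[150:290,290:350].reshape(-1,3);q=(q-s['eef_pos'])@s['eef_rot']+[0,0,-s['eef_pos'][2]]
for a in range(-30,80,10):
  b=q[(q[:,0]>a)&(q[:,0]<a+10)&(-q[:,2]>25)]
  if len(b):print(a,b[:,1].mean().round(1),-b[:,2].min().round(1))
p,d=cams.snapshot('scene');cv2.imwrite('pics/s6.png',p[...,::-1])"
```

```text
time_s: 17.15
eef_pos: [535.9, 149.0, 114.4]
eef_rot: [[0.379, 0.926, 0.005], [0.926, -0.379, 0.002], [0.004, 0.004, -1.0]]
contact_force: [0.4, -0.6, -0.6]
gripper_width: 0.753
grasp_force: 0.0
time_s: 17.65
eef_pos: [533.0, 148.1, 210.0]
eef_rot: [[0.379, 0.926, -0.003], [0.926, -0.379, -0.0], [-0.001, -0.003, -1.0]]
contact_force: [-0.2, -0.3, 0.3]
gripper_width: 0.752
grasp_force: 0.0
-30 1.5 52.7
-20 1.4 52.6
-10 2.0 52.7
0 1.8 53.0
10 1.9 52.5
20 1.3 52.5
30 1.5 53.2
40 1.5 53.6
```

View pics/w6.png

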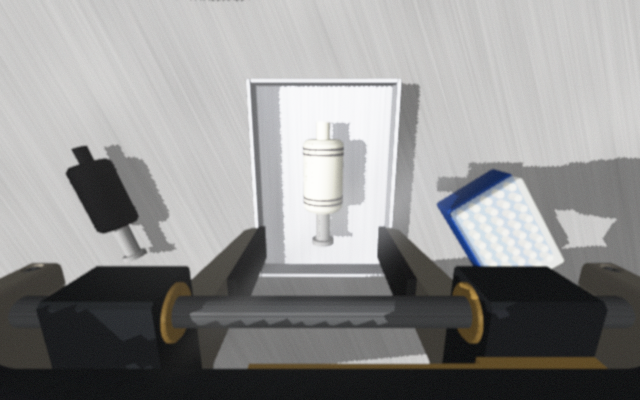

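View pics/s6.png

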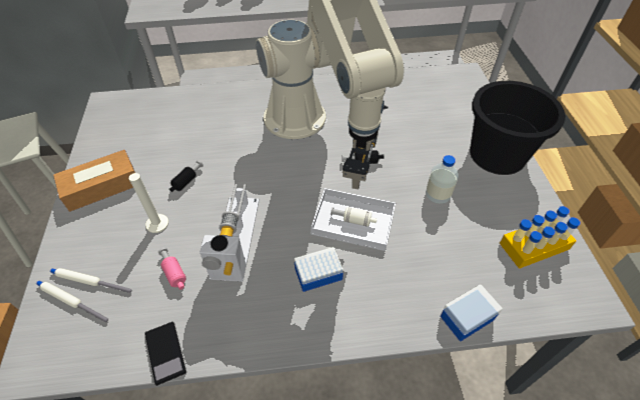

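The filter lies level in the tray (wrist view (322,180), scene view (353,217)), and the robot is clear. Bystanders look unmoved.

```bash
python3 -c "
from plant import finish_job
print(finish_job())"
```

```text
the job is handed in; nothing more can be done
None
```

The job is handed in at about 18 s of the 64 s allowed: the sleeve unlocked at about 0.4 rad, was pulled back and snapped home, the filter lies level on its side in the tray with the gripper clear, and the other lab ware looks unmoved; the hand-in gave no verdict.

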